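Draw the next aluminium blank from the bottom of its magazine

TASK

Pull the lowest aluminium blank, the one that pokes out of the slot, straight out of the bottom of its blue magazine, and lay it flat in the middle of the black granite surface plate, lengthwise along the plate. Leave the blanks above it in the magazine, and let go. The magazine with the brass blanks is not wanted.

Things in the scene. Friction and masses are not known exactly. Their poses are not given: they have to be found in the camera images.
- blank_center (a point): Centre (half-way up) of the lowest aluminium blank: silver-grey flat bar 130 long (x) x 50 wide (y) x 8 mm thick, 140 g, lying on the magazine's floor 12 mm above the bench under 3 equal ones. Its -x end pokes out 50 mm over free air; grip its sides (50 mm apart) from above, 40 mm from the centre. Slides out lightly along -x, clear of the magazine after 80 mm.
- magazine: Fixed blue steel magazine with 4 aluminium blanks; origin on the bench under its middle. 140 long (x), 61 wide (base 110 wide, 6 high), top 62 mm high. Slot at its -x end, 70 mm from the origin, under flanges that end 24 mm above the bench: only the lowest blank passes, then the stack drops 8 mm. A like magazine with golden brass blanks stands some 180 mm away, nearer or farther.
- next_center (a point): Centre of the second aluminium blank from the bottom, same size and axes as the lowest, 24 mm above the bench; it must stay in the magazine, where it drops onto the floor when the lowest one is gone.
- granite_top (a point): Centre of the top face of the black granite surface plate: fixed, 200 long (x) x 150 mm wide (y), its flat top 45 mm above the bench (z up), nothing on it.
Mind the look-alikes: they are no part of the job. Leave any brown or purple look-alike of the part that bears blank_center alone.

How it is judged:
By the outcome, as a careful person would: the job done as asked, in the order asked, and still so for the second after the job is handed in, with the robot touching nothing.
It also fails if it takes over 40 s, if anything falls off the work surface, if the arm or the gripper's body presses on something with over 40 N, if the wrist force passes 120 N, or if a joint passes its speed limit or range.

ROBOT

A 7-joint arm with a two-finger parallel gripper is mounted at the origin on the work surface. World frame = base frame: x ahead of the robot, y to its left, z up, the work surface at z = 0. Lengths are in m, angles in rad, forces in N, time in s.
With the tool pointing down it reaches from about 0.4 to 0.875 m from the base axis. Payload 19.3 kg.
Tool frame: the origin (TCP) lies on the centre line of the jaws, within the pads' length; the fingertips stand 14 mm ahead of it and the grasp point (between the pads) lies 5 mm behind it; x points along the fingers, y is the direction in which the jaws open and shut, and the axes are right-handed (so a half turn about x gives the same grasp; the last joint's range is limited). The gripper opens to 85 mm and grips with 20 to 120 N. Pads are 22 mm wide; open, the fingers measure 114 mm over their backs; the gripper's body (76 mm by 85 mm) begins 54 mm behind the grasp point. The pads swing forward as they close: fully open they stand 13 mm farther back than shut.
Start: joints at [1.081, 0.521, -0.036, 1.599, 0.021, 1.021, -0.113], TCP at [0.255, -0.571, 0.245] pointing down, gripper open.
Joint ranges: [-2.91, 2.91], [-0.3, 2.13], [-1.5, 1.42], [0.17, 2.43], [-1.26, 4.41], [0.16, 1.93], [-2.52, 2.52]. Speed limits (rad/s): [1.89, 1.89, 2.39, 2.39, 3.01, 3.01, 3.01].

INTERFACE

Orientations are given as [roll, pitch, yaw] about the fixed x, y, z axes, in that order (R = Rz(yaw) Ry(pitch) Rx(roll)).
In Python, from workcell import monitor, optics, bot gives the robot as it stands.
- The arm moves only by the tool arm_command, never from a script. Its arguments are lists of equal length, an entry for each row: "delta_pos": the shift along the tool's x, y, z as a fraction of full scale, a list of three; "rotation": the turn, a rotation vector about the tool's x, y, z as a fraction of full scale, a list of three. In form: {"delta_pos": [[dx, dy, dz], ...], "rotation": [[wx, wy, wz], ...]}. A call has 1 to 10 rows; each row shifts and turns the pose as measured when the row begins, along the tool's axes as they then stand; what a row does not reach is not made up. Full scale, the value 1, is 30 mm for a shift and 6 degrees for a turn. A row lasts 1/10 s, in which the tool goes at most 50 mm and 8.59 degrees, less where a joint would pass 70% of its speed; a pose out of reach is approached as far as the arm can. A call with a number of a shift or a turn outside -1 to 1 is refused whole. A call with a gripper value outside its range is refused whole. "gripper" is the closure, from -1 (fully open) to 1 (shut), so that 0 is half open, set as the call begins (left out, the last holds). The fingers move at their own pace and stop on an object; "grip_force" is the grip in N (left out, the last holds). Time passes only in rows, so rows that do not move let the fingers close. It gives the time, the measured TCP pose, the force and the opening at its end, in the units of the state.
- monitor.observe(): the state, without advancing time (a new reading comes with each control period).
- optics.grab_frame(name): name is "scene" or "side" or "wrist"; returns the picture (420x560x3 uint8, red, green, blue); there is no depth.
- optics.camera_params(name): a dict with "fx", "fy", "cx", "cy" (pixels), "origin" and "rotation" of the camera in the world. Camera axes: x right, y down, z forward; pixel columns grow to the right and rows downward; lengths in m; the calibration is good to about 2 mm. A picture is of the moment at which its call begins: read the wrist's pose just before it. camera_params takes no time and is no camera call; for the wrist camera it gives the pose at the moment of the call.
- bot.job_done(): hands the job in, once; it reports no verdict.
The state is a dict: "clock": time; "qpos": joint angles; "qd": joint speeds; "joint_efforts": joint torques, N m; "position": TCP position; "tool_rot": TCP orientation; "force": force on the tool from outside, world axes, zero at the start; "moment": the same for the moment, N m; "grip_width": finger opening in m.
Only numpy, scipy, OpenCV 4.12 (cv2) and the standard library are available. Lean on these libraries where they do the work, as an engineer would, in place of code of your own. Each camera call takes 0.05 s, during which the arm holds its last target. There are 200 camera calls.

## Working session

There is one attempt and no reset: what is moved stays moved. The work goes in short steps, Python scripts to look and compute and a tool call to move; the robot and the scene stay as the last step left them, time stands still between calls to the robot, and variables do not carry over. Pictures are saved under pics/ and viewed, about 8 in all and at most 12, crops included, and the job is handed in when it is done.

Besides the shell and the picture viewer there is one more tool, called after "Emit:" as name(argument=value, ...), one argument or row to a line, values as JSON. arm_command: Moves the arm, as the interface text tells. Its arguments: {"type":"object","properties":{"delta_pos":{"type":"array","items":{"type":"array","items":{"type":"number"}}},"rotation":{"type":"array","items":{"type":"array","items":{"type":"number"}}},"gripper":{"type":"number"},"grip_force":{"type":"number"}},"required":["delta_pos","rotation"]}

```bash
mkdir -p pics; ls
python3 - <<'E'
from workcell import monitor, optics, bot
import cv2, numpy as np
s=monitor.observe(); print({k:np.round(v,3).tolist() for k,v in s.items()})
for n in ["scene","side"]:
    im=optics.grab_frame(n); cv2.imwrite(f"pics/{n}0.png",cv2.cvtColor(im,cv2.COLOR_RGB2BGR))
    p=optics.camera_params(n); print(n,{k:np.round(v,4).tolist() for k,v in p.items()})
E
```

```text
pics
{'clock': 0.0, 'qpos': [1.081, 0.522, -0.036, 1.6, 0.021, 1.021, -0.113], 'qd': [0.0, -0.001, 0.002, 0.001, -0.0, -0.002, 0.0], 'joint_efforts': [-0.0, -92.711, 1.98, -36.993, 0.018, 0.008, 0.0], 'position': [0.255, -0.57, 0.245], 'tool_rot': [-1.505, 1.57, 2.057], 'force': [0.194, -0.07, 0.329], 'moment': [0.033, 0.012, 0.009], 'grip_width': 0.086}
scene {'fx': 485.0774, 'fy': 485.0774, 'cx': 283.1859, 'cy': 211.5531, 'origin': [1.216, 0.4241, 0.6007], 'rotation': [-2.2076, -0.0224, 2.1204]}
side {'fx': 481.513, 'fy': 481.513, 'cx': 279.6702, 'cy': 209.2692, 'origin': [0.2722, 0.8986, 0.5521], 'rotation': [-2.0858, 0.0099, -2.8371]}
```

View pics/scene0.png

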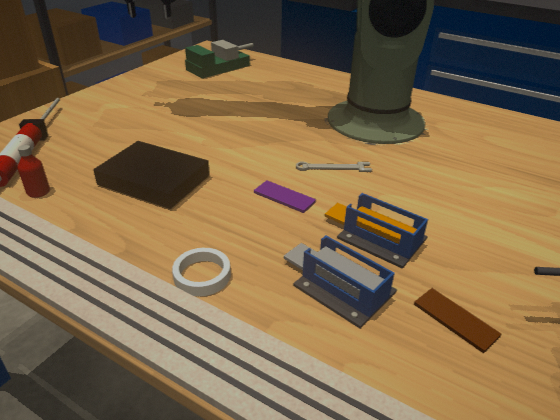

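View pics/side0.png

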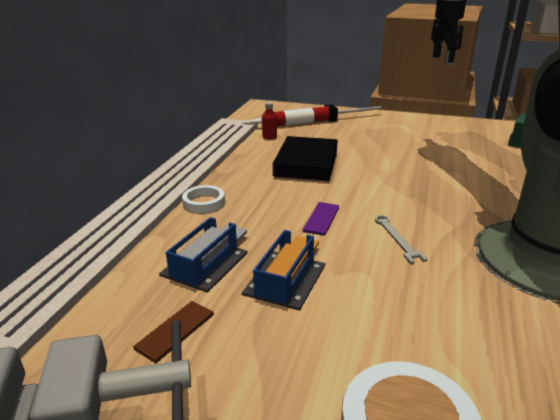

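The scene picture shows two candidates. The silver blanks are in the magazine at about (345,278), with the poking end at about (299,258). The golden ones are at about (385,228), with their end at (338,214). Silver fits the description. The granite plate is at about (152,172). The purple bar (285,196) and brown bar (456,318) are decoys. I'll confirm this in enlarged crops.

Run:
```python
import cv2, numpy as np
a=cv2.imread("pics/scene0.png"); b=cv2.imread("pics/side0.png")
c1=cv2.resize(a[225:330,275:405],None,fx=6,fy=5.7,interpolation=cv2.INTER_CUBIC)
c1=cv2.resize(a[225:325,275:405],(780,600),interpolation=cv2.INTER_CUBIC)
cv2.imwrite("pics/c1.png",cv2.convertScaleAbs(c1,alpha=1.3))
c2=cv2.resize(b[210:290,155:255],(750,600),interpolation=cv2.INTER_CUBIC)
cv2.imwrite("pics/c2.png",cv2.convertScaleAbs(c2,alpha=1.5))
g1=cv2.resize(a[135:210,85:220],(540,300),interpolation=cv2.INTER_CUBIC)
g2=cv2.resize(b[130:185,265:350],(464,300),interpolation=cv2.INTER_CUBIC)
g=np.zeros((600,540,3),np.uint8); g[:300]=g1; g[300:,:464]=g2
cv2.imwrite("pics/c3.png",cv2.convertScaleAbs(g,alpha=3))
```

```text
(no output)
```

View pics/c1.png

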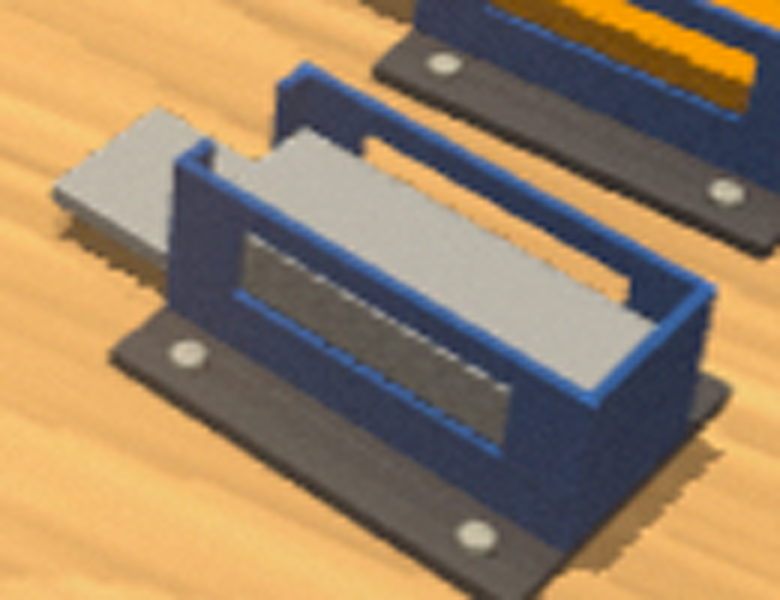

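View pics/c2.png

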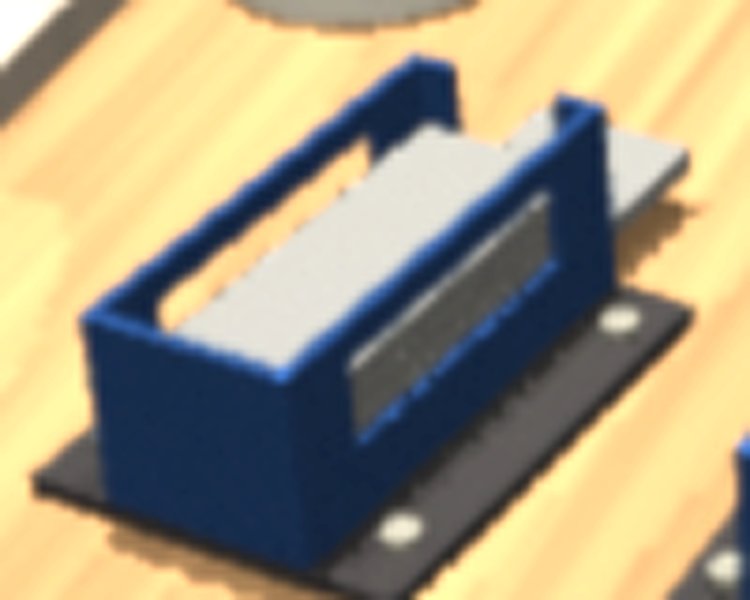

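View pics/c3.png

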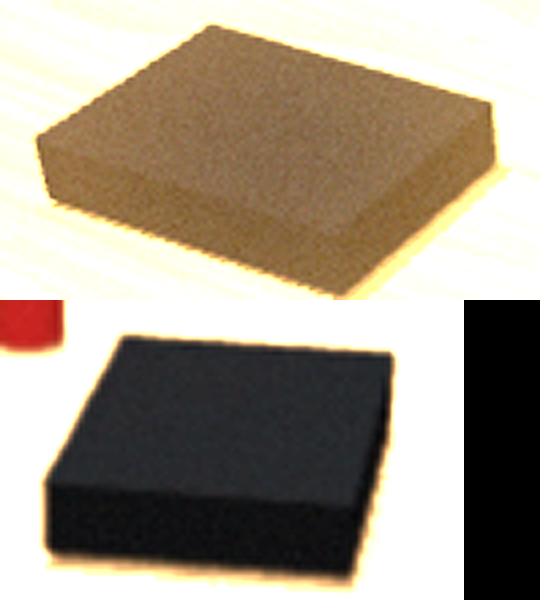

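The crops confirm it. Silver blanks sit in the magazine at scene (345,278), open end to the upper left, with the lowest one's tip corners at crop c1 (55,192) and (160,108). The brass magazine lies behind. The plate's corners are also clear. Next I'll fit both poses using both cameras.

```bash
cat > h.py <<'E'
import numpy as np, cv2
from scipy.optimize import least_squares
from scipy.spatial.transform import Rotation as R
from workcell import monitor, optics, bot
def proj(P,c):
    r=np.array(c["rotation"]); M=r if r.shape==(3,3) else R.from_euler("xyz",r).as_matrix()
    q=(np.atleast_2d(P)-c["origin"])@M
    return np.c_[c["fx"]*q[:,0]/q[:,2]+c["cx"],c["fy"]*q[:,1]/q[:,2]+c["cy"]]
def world(L,p):
    L=np.array(L,float)/1000; o=R.from_euler("z",p[2]).apply(L); o[:,:2]+=p[:2]; return o
def fit(obs,p0):  # obs: list of (cam, local mm pts, pixels)
    f=lambda p:np.concatenate([(proj(world(L,p),c)-np.array(u)).ravel() for c,L,u in obs])
    s=least_squares(f,p0,loss="soft_l1"); return s.x,f(s.x).reshape(-1,2)
E
python3 - <<'E'
from h import *
S=optics.camera_params("scene"); D=optics.camera_params("side")
print(S["rotation"], proj([[0,0,0]],S),proj([[0,0,0]],D), "base; expect ~(377,120),(545,250)")
c1=lambda l:np.array(l)/6.+[275,225]
c2=lambda l:np.array(l)/7.5+[155,210]
o=[(S,[(70,-30.5,62),(70,30.5,62),(-70,-30.5,62),(-70,30.5,62),(-120,-25,20),(-120,25,20),(-70,-55,6)],c1([(592,403),(713,290),(178,158),(307,65),(55,192),(160,108),(111,355)])),
(D,[(70,30.5,62),(70,-30.5,62),(-70,30.5,62),(-70,-30.5,62),(-120,25,20),(-70,55,6)],c2([(282,380),(83,318),(605,105),(415,57),(688,155),(692,315)]))]
for y0 in (0,1.57,3.1,-1.57):
    p,r=fit(o,[.6,.1,y0]); print("mag",p,np.abs(r).mean())
    if np.abs(r).mean()<3:
        print(np.round(r,1).tolist()); np.save("mag.npy",p); print("blank,grip",world([(-55,0,16),(-95,0,16)],p))
g1=lambda l:np.array(l)/4.+[85,135]
g2=lambda l:(np.array(l)-[0,0])/5.4588+[265,130]
for a,b in ((100,75),(75,100)):
  for y0 in (0,.5,-.5):
    # corner order: far-from-scene.. let local frame corners A(-,-) B(-,+) C(+,+) D(+,-)
    o=[(S,[(-a,-b,45),(-a,b,45),(a,b,45),(a,-b,45),(a,b,0),(a,-b,0),(-a,b,0)],g1([(210,25),(492,103),(345,238),(37,138),(335,298),(55,205),(497,168)])),
    (D,[(-a,-b,45),(-a,b,45),(a,b,45),(a,-b,45),(a,b,0),(-a,b,0)],g2([(392,55),(355,200),(47,187),(122,37),(50,255),(355,282)]))]
    p,r=fit(o,[.6,-.3,y0]); print("gran",a,p,np.abs(r).mean())
    if np.abs(r).mean()<1.5: print(np.round(r,1).tolist())
E
```

```text
[-2.20762252 -0.02236046  2.12036554] [[375.05889837 119.45156695]] [[552.15587335 257.15752269]] base; expect ~(377,120),(545,250)
mag [0.64635678 0.21655096 1.39336894] 0.9228669242249393
[[1.1, -0.0], [1.7, -1.4], [-0.2, -0.4], [0.4, -1.6], [-0.3, -2.4], [0.0, -1.5], [0.3, -1.8], [-0.7, 0.0], [-1.8, -0.7], [-0.8, -0.5], [-1.1, -1.1], [-0.2, -1.7], [-0.5, -1.7]]
blank,grip [[0.63664939 0.1624144  0.016     ]
 [0.62958947 0.12304236 0.016     ]]
mag [0.64635678 0.21655095 1.39336884] 0.922866872409557
[[1.1, -0.0], [1.7, -1.4], [-0.2, -0.4], [0.4, -1.6], [-0.3, -2.4], [0.0, -1.5], [0.3, -1.8], [-0.7, 0.0], [-1.8, -0.7], [-0.8, -0.5], [-1.1, -1.1], [-0.2, -1.7], [-0.5, -1.7]]
blank,grip [[0.63664939 0.1624144  0.016     ]
 [0.62958947 0.12304236 0.016     ]]
mag [0.64635678 0.21655096 1.39336889] 0.9228669025788813
[[1.1, -0.0], [1.7, -1.4], [-0.2, -0.4], [0.4, -1.6], [-0.3, -2.4], [0.0, -1.5], [0.3, -1.8], [-0.7, 0.0], [-1.8, -0.7], [-0.8, -0.5], [-1.1, -1.1], [-0.2, -1.7], [-0.5, -1.7]]
blank,grip [[0.63664939 0.1624144  0.016     ]
 [0.62958947 0.12304236 0.016     ]]
mag [0.64635
[... 516 characters left out ...]
440046 -0.29076947  0.11716524] 1.313408283659304
[[0.2, -2.0], [1.9, -2.2], [-0.8, -2.4], [-1.1, -0.8], [4.2, 0.6], [-1.3, -0.1], [1.9, -1.5], [0.2, -1.9], [0.4, -0.0], [-1.3, -1.6], [-1.5, -1.6], [-1.6, 1.6], [-0.4, 0.9]]
gran 75 [ 0.57440046 -0.29076948  0.11716509] 1.3134090443660726
[[0.2, -2.0], [1.9, -2.2], [-0.8, -2.4], [-1.1, -0.8], [4.2, 0.6], [-1.3, -0.1], [1.9, -1.5], [0.2, -1.9], [0.4, -0.0], [-1.3, -1.6], [-1.5, -1.6], [-1.6, 1.6], [-0.4, 0.9]]
gran 75 [ 0.57440046 -0.29076948  0.11716505] 1.313409228081217
[[0.2, -2.0], [1.9, -2.2], [-0.8, -2.4], [-1.1, -0.8], [4.2, 0.6], [-1.3, -0.1], [1.9, -1.5], [0.2, -1.9], [0.4, -0.0], [-1.3, -1.6], [-1.5, -1.6], [-1.6, 1.6], [-0.4, 0.9]]
```

```bash
cat >> h.py <<'E'
def Rt(yjaw):  # tool down, jaws along heading yjaw
    x=np.array([0,0,-1.]); y=np.array([np.cos(yjaw),np.sin(yjaw),0]); return np.c_[x,y,np.cross(x,y)]
def plan(p,yjaw,cap=1.0,rcap=1.0,n=10):
    s=monitor.observe(); P=np.array(s["position"]); M=R.from_euler("xyz",s["tool_rot"]).as_matrix()
    c=[Rt(yjaw),Rt(yjaw+np.pi)]; T=max(c,key=lambda m:np.trace(m.T@M)); p=np.array(p)
    print("t",round(s["clock"],2),"pos",P.round(4),"err mm",((p-P)*1e3).round(1),"rotvec deg",np.degrees(R.from_matrix(M.T@T).as_rotvec()).round(2),"in tool mm",(M.T@(p-P)*1e3).round(1),"w",s["grip_width"],"F",np.round(s["force"],1))
    for i in range(n):
        d=M.T@(p-P)/.03; d*=min(1,cap/max(1e-9,abs(d).max()))
        w=R.from_matrix(M.T@T).as_rotvec()/np.radians(6); w*=min(1,rcap/max(1e-9,abs(w).max()))
        print(d.round(2).tolist(),w.round(2).tolist()); P=P+M@d*.03; M=M@R.from_rotvec(w*np.radians(6)).as_matrix()
E
python3 - <<'E'
from h import *
plan([.630,.123,.20],1.393+np.pi/2)
print(optics.camera_params("wrist"))
E
```

```text
t 0.1 pos [ 0.2546 -0.5705  0.2448] err mm [375.4 693.5 -44.8] rotvec deg [-5.576e+01 -2.000e-02  5.000e-02] in tool mm [  45.2 -480.2 -625.5] w 0.08545875165990632 F [ 0.4  0.6 -0.3]
[0.07, -0.77, -1.0] [-1.0, -0.0, 0.0]
[0.07, -0.61, -1.0] [-1.0, -0.0, 0.0]
[0.06, -0.48, -1.0] [-1.0, -0.0, 0.0]
[0.06, -0.35, -1.0] [-1.0, -0.0, 0.0]
[0.06, -0.24, -1.0] [-1.0, -0.0, 0.0]
[0.06, -0.13, -1.0] [-1.0, -0.0, 0.0]
[0.06, -0.03, -1.0] [-1.0, -0.0, 0.0]
[0.06, 0.08, -1.0] [-1.0, -0.0, 0.0]
[0.06, 0.18, -1.0] [-1.0, -0.0, 0.0]
[0.06, 0.3, -1.0] [-0.29, -0.0, 0.0]
{'fx': 368.83681231199114, 'fy': 368.83681231199114, 'cx': 278.95318801803927, 'cy': 209.55387244386574, 'origin': array([ 0.31640013, -0.54300983,  0.37327179]), 'rotation': array([ 2.86929861e+00,  8.60223955e-04, -1.15177296e+00])}
```

Emit:
arm_command(
  delta_pos=[
    [0, -0.77, -1],
    [0, -0.6, -1],
    [0, -0.5, -1],
    [0, -0.35, -1],
    [0, -0.25, -1],
    [0, -0.13, -1],
    [0, -0.03, -1],
    [0, 0.08, -1],
    [0, 0.2, -1],
    [0, 0.3, -1],
  ],
  rotation=[
    [-1, 0, 0],
    [-1, 0, 0],
    [-1, 0, 0],
    [-1, 0, 0],
    [-1, 0, 0],
    [-1, 0, 0],
    [-1, 0, 0],
    [-1, 0, 0],
    [-1, 0, 0],
    [-0.3, 0, 0],
  ],
  gripper=-1,
  grip_force=40,
)

```text
clock: 1.1
position: [0.405, -0.2773, 0.242]
tool_rot: [-1.865, 1.565, 2.703]
force: [0.4, -0.1, 0.1]
grip_width: 0.0854
```

Run:
```python
from h import *
plan([.630,.123,.20],1.393+np.pi/2)
```

```text
t 1.1 pos [ 0.405  -0.2773  0.242 ] err mm [225.  400.3 -42. ] rotvec deg [ 1.97 -0.09  0.31] in tool mm [  41.8  165.7 -428.3] w 0.08543183683249263 F [ 0.4 -0.1  0.1]
[0.1, 0.39, -1.0] [0.33, -0.01, 0.05]
[0.1, 0.35, -1.0] [0.0, 0.0, 0.0]
[0.1, 0.35, -1.0] [0.0, 0.0, 0.0]
[0.1, 0.35, -1.0] [0.0, 0.0, 0.0]
[0.1, 0.35, -1.0] [0.0, 0.0, 0.0]
[0.1, 0.35, -1.0] [0.0, 0.0, 0.0]
[0.1, 0.35, -1.0] [0.0, 0.0, 0.0]
[0.1, 0.35, -1.0] [0.0, 0.0, 0.0]
[0.1, 0.35, -1.0] [0.0, 0.0, 0.0]
[0.1, 0.35, -1.0] [0.0, 0.0, 0.0]
```

Emit:
arm_command(
  delta_pos=[
    [0.1, 0.4, -1],
    [0.1, 0.35, -1],
    [0.1, 0.35, -1],
    [0.1, 0.35, -1],
    [0.1, 0.35, -1],
    [0.1, 0.35, -1],
    [0.1, 0.35, -1],
    [0.1, 0.35, -1],
    [0.1, 0.35, -1],
    [0.1, 0.35, -1],
  ],
  rotation=[
    [0.3, 0, 0],
    [0, 0, 0],
    [0, 0, 0],
    [0, 0, 0],
    [0, 0, 0],
    [0, 0, 0],
    [0, 0, 0],
    [0, 0, 0],
    [0, 0, 0],
    [0, 0, 0],
  ],
)

```text
clock: 2.1
position: [0.5645, 0.0119, 0.2094]
tool_rot: [-1.642, 1.563, 2.894]
force: [0.7, -0.2, 0.7]
grip_width: 0.0857
```

Emit:
arm_command(
  delta_pos=[
    [0, 0.35, -1],
    [0, 0.35, -1],
    [0, 0.35, -1],
    [0, 0.35, -0.5],
    [0, 0, 0],
    [0, 0, 0],
  ],
  rotation=[
    [0, 0, 0],
    [0, 0, 0],
    [0, 0, 0],
    [0, 0, 0],
    [0, 0, 0],
    [0, 0, 0],
  ],
)

```text
clock: 2.7
position: [0.6256, 0.1168, 0.206]
tool_rot: [-1.642, 1.558, 2.9]
force: [-0.6, -0.1, -0.1]
grip_width: 0.0856
```

Run:
```python
from h import *
plan([.630,.123,.20],1.393+np.pi/2,n=3)
```

```text
t 2.7 pos [0.6256 0.1168 0.206 ] err mm [ 4.4  6.2 -6. ] rotvec deg [ 0.39 -0.05  0.73] in tool mm [ 6.   3.4 -6.8] w 0.08556372838315962 F [-0.6 -0.1 -0.1]
[0.2, 0.11, -0.23] [0.07, -0.01, 0.12]
[0.0, 0.0, 0.0] [0.0, 0.0, -0.0]
[0.0, 0.0, 0.0] [0.0, 0.0, 0.0]
```

Run:
```python
from h import *
p=optics.camera_params("wrist"); im=optics.grab_frame("wrist")
cv2.imwrite("pics/w1.png",cv2.cvtColor(im,cv2.COLOR_RGB2BGR)); np.save("w1.npy",p,allow_pickle=True)
m=np.load("mag.npy"); print(p["origin"],proj(world([(-120,-25,20),(-120,25,20),(-70,-25,20),(-70,25,20),(-70,-30.5,62),(-70,30.5,62),(70,-30.5,62),(70,30.5,62)],m),p).round(0).tolist())
```

```text
[0.63821362 0.18344693 0.33452258] [[314.0, 208.0], [257.0, 208.0], [315.0, 151.0], [256.0, 151.0], [328.0, 158.0], [245.0, 157.0], [337.0, -63.0], [241.0, -63.0]]
```

View pics/w1.png

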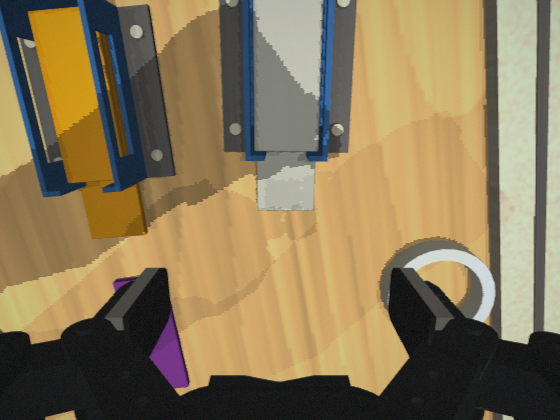

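The wrist view shows the silver blank's tip at (258–315, 210), against a prediction of (257–314, 208), so the fit is good to about 1–2 mm. The brass magazine is at the left, and the purple bar and the ring are clear of the jaws. Next I align and descend.

Run:
```python
from h import *
m=np.load("mag.npy"); g=world([(-96,-.9,18)],m)[0]; print(g)
plan([*g[:2],.09],m[2]+np.pi/2,cap=.8,n=6)
```

```text
[0.63029885 0.12189921 0.018     ]
t 2.75 pos [0.6255 0.1166 0.2061] err mm [   4.8    5.3 -116.1] rotvec deg [ 0.35 -0.05  0.73] in tool mm [116.    5.3  -5.9] w 0.08506338190965093 F [-0.3  0.2  0.1]
[0.8, 0.04, -0.04] [0.06, -0.01, 0.12]
[0.8, 0.03, -0.04] [-0.0, 0.0, 0.0]
[0.8, 0.03, -0.04] [-0.0, 0.0, 0.0]
[0.8, 0.03, -0.04] [-0.0, 0.0, 0.0]
[0.67, 0.02, -0.03] [-0.0, 0.0, 0.0]
[0.0, 0.0, 0.0] [-0.0, 0.0, 0.0]
```

Emit:
arm_command(
  delta_pos=[
    [0, 0.18, -0.2],
    [0.8, 0.03, -0.04],
    [0.8, 0.03, -0.04],
    [0.8, 0.03, -0.04],
    [0.8, 0, 0],
    [0.6, 0, 0],
    [0, 0, 0],
    [0, 0, 0],
  ],
  rotation=[
    [0.06, 0, 0.12],
    [0, 0, 0],
    [0, 0, 0],
    [0, 0, 0],
    [0, 0, 0],
    [0, 0, 0],
    [0, 0, 0],
    [0, 0, 0],
  ],
)

```text
clock: 3.55
position: [0.6377, 0.1203, 0.0908]
tool_rot: [1.63, 1.563, -0.127]
force: [0.6, 0.3, 0.7]
grip_width: 0.0856
```

Run:
```python
from h import *
m=np.load("mag.npy"); g=world([(-96,-.9,18)],m)[0]
plan(g,m[2]+np.pi/2,cap=.5,n=5)
```

```text
t 3.55 pos [0.6377 0.1203 0.0908] err mm [ -7.4   1.6 -72.8] rotvec deg [-0.52 -0.03 -0.47] in tool mm [72.7 -8.1 -0.2] w 0.08561055687715755 F [0.6 0.3 0.7]
[0.5, -0.06, -0.0] [-0.09, -0.0, -0.08]
[0.5, -0.05, -0.0] [-0.0, -0.0, -0.0]
[0.5, -0.05, -0.0] [-0.0, 0.0, -0.0]
[0.5, -0.05, -0.0] [-0.0, 0.0, 0.0]
[0.43, -0.04, -0.0] [-0.0, 0.0, 0.0]
```

Emit:
arm_command(
  delta_pos=[
    [0, -0.25, 0],
    [0.5, 0, 0],
    [0.5, 0, 0],
    [0.5, 0, 0],
    [0, 0, 0],
  ],
  rotation=[
    [-0.09, 0, -0.08],
    [0, 0, 0],
    [0, 0, 0],
    [0, 0, 0],
    [0, 0, 0],
  ],
)

```text
clock: 4.05
position: [0.6309, 0.1216, 0.0455]
tool_rot: [2.096, 1.567, 0.348]
force: [-0.3, -0.3, 0.6]
grip_width: 0.0855
```

Run:
```python
from h import *
m=np.load("mag.npy"); g=world([(-96,-.9,18)],m)[0]
plan(g,m[2]+np.pi/2,cap=.5,n=3)
```

```text
t 4.05 pos [0.6309 0.1216 0.0455] err mm [ -0.6   0.3 -27.5] rotvec deg [ 0.02 -0.1  -0.18] in tool mm [27.5 -0.7 -0.1] w 0.08552228234659064 F [-0.3 -0.3  0.6]
[0.5, -0.01, -0.0] [0.0, -0.02, -0.03]
[0.42, -0.01, -0.0] [0.0, 0.0, 0.0]
[-0.0, 0.0, 0.0] [0.0, 0.0, 0.0]
```

Emit:
arm_command(
  delta_pos=[
    [0.5, 0, 0],
    [0.4, 0, 0],
    [0, 0, 0],
    [0, 0, 0],
  ],
  rotation=[
    [0, 0, 0],
    [0, 0, 0],
    [0, 0, 0],
    [0, 0, 0],
  ],
)

```text
clock: 4.45
position: [0.6308, 0.1218, 0.0156]
tool_rot: [2.188, 1.568, 0.44]
force: [0.3, -0.1, -0.9]
grip_width: 0.0852
```

Emit:
arm_command(
  delta_pos=[
    [0, 0, 0],
    [0, 0, 0],
    [0, 0, 0],
    [0, 0, 0],
    [0, 0, 0],
    [0, 0, 0],
    [0, 0, 0],
    [0, 0, 0],
  ],
  rotation=[
    [0, 0, 0],
    [0, 0, 0],
    [0, 0, 0],
    [0, 0, 0],
    [0, 0, 0],
    [0, 0, 0],
    [0, 0, 0],
    [0, 0, 0],
  ],
  gripper=1,
  grip_force=40,
)

```text
clock: 5.25
position: [0.6313, 0.122, 0.0172]
tool_rot: [2.092, 1.567, 0.344]
force: [0.3, -0.3, -2.2]
grip_width: 0.049
```

Run:
```python
from h import *
m=np.load("mag.npy"); g=world([(-96,-.9,18)],m)[0]
plan(g,m[2]+np.pi/2,cap=.5,n=1)
g=world([(-96-120,-.9,18)],m)[0]
plan(g,m[2]+np.pi/2,cap=.3,n=3)
print(np.round(monitor.observe()["moment"],2))
```

```text
t 5.25 pos [0.6313 0.122  0.0172] err mm [-1.  -0.1  0.8] rotvec deg [ 0.03 -0.12 -0.2 ] in tool mm [-0.8 -1.   0.2] w 0.04900410405656489 F [ 0.3 -0.3 -2.2]
[-0.03, -0.03, 0.01] [0.0, -0.02, -0.03]
t 5.25 pos [0.6313 0.122  0.0172] err mm [ -22.2 -118.2    0.8] rotvec deg [ 0.03 -0.12 -0.2 ] in tool mm [ -1.1  -1.  120.2] w 0.04900410405656489 F [ 0.3 -0.3 -2.2]
[-0.0, -0.0, 0.3] [0.0, -0.02, -0.03]
[-0.0, -0.0, 0.3] [0.0, -0.0, 0.0]
[-0.0, -0.0, 0.3] [0.0, 0.0, -0.0]
[0.03 0.05 0.03]
```

Emit:
arm_command(
  delta_pos=[
    [0, 0, 0.3],
    [0, 0, 0.3],
    [0, 0, 0.3],
    [0, 0, 0.3],
    [0, 0, 0],
  ],
  rotation=[
    [0, 0, 0],
    [0, 0, 0],
    [0, 0, 0],
    [0, 0, 0],
    [0, 0, 0],
  ],
  grip_force=60,
)

```text
clock: 5.75
position: [0.6246, 0.0838, 0.0172]
tool_rot: [2.235, 1.566, 0.487]
force: [-0.6, -1.3, -1.1]
grip_width: 0.0487
```

Run:
```python
from h import *
m=np.load("mag.npy")
g=world([(-96-110,-1.8,18)],m)[0]
plan(g,m[2]+np.pi/2,cap=.4,n=8)
print(np.round(monitor.observe()["moment"],2))
```

```text
t 5.75 pos [0.6246 0.0838 0.0172] err mm [-12.8 -70.4   0.8] rotvec deg [ 0.03 -0.18 -0.23] in tool mm [-1.1 -0.2 71.5] w 0.04866781938834331 F [-0.6 -1.3 -1.1]
[-0.01, -0.0, 0.4] [0.01, -0.03, -0.04]
[-0.0, -0.0, 0.4] [0.0, 0.0, -0.0]
[-0.0, -0.0, 0.4] [-0.0, 0.0, -0.0]
[-0.0, -0.0, 0.4] [-0.0, 0.0, -0.0]
[-0.0, -0.0, 0.4] [-0.0, 0.0, -0.0]
[-0.0, -0.0, 0.38] [-0.0, 0.0, -0.0]
[-0.0, 0.0, 0.0] [-0.0, 0.0, -0.0]
[0.0, 0.0, 0.0] [-0.0, 0.0, -0.0]
[-0.42  0.11  0.04]
```

Emit:
arm_command(
  delta_pos=[
    [0, 0, 0.4],
    [0, 0, 0.4],
    [0, 0, 0.4],
    [0, 0, 0.4],
    [0, 0, 0.4],
    [0, 0, 0.4],
    [0, 0, 0],
    [0, 0, 0],
  ],
  rotation=[
    [0, 0, 0],
    [0, 0, 0],
    [0, 0, 0],
    [0, 0, 0],
    [0, 0, 0],
    [0, 0, 0],
    [0, 0, 0],
    [0, 0, 0],
  ],
)

```text
clock: 6.55
position: [0.6103, 0.0036, 0.0168]
tool_rot: [1.857, 1.567, 0.106]
force: [0.3, 0.7, -2.2]
grip_width: 0.0485
```

Run:
```python
from h import *
m=np.load("mag.npy")
g=world([(-96-130,-1.8,150)],m)[0]
plan(g,m[2]+np.pi/2,cap=.7,n=8)
p=optics.camera_params("wrist"); a=optics.grab_frame("wrist"); b=optics.grab_frame("side"); c=optics.grab_frame("scene")
im=np.zeros((600,800,3),np.uint8)
im[:300,:400]=cv2.resize(a,(400,300)); im[300:,:400]=cv2.resize(b[170:320,150:350],(400,300)); im[:300,400:]=cv2.resize(c[190:340,240:440],(400,300))
cv2.imwrite("pics/p1.png",cv2.cvtColor(im,cv2.COLOR_RGB2BGR))
```

```text
t 6.55 pos [0.6103 0.0036 0.0168] err mm [ -2.   -9.8 133.2] rotvec deg [-0.14 -0.06 -0.21] in tool mm [-133.2    0.2    9.9] w 0.048528826573992795 F [ 0.3  0.7 -2.2]
[-0.7, 0.0, 0.05] [-0.02, -0.01, -0.03]
[-0.7, -0.0, 0.05] [-0.0, 0.0, -0.0]
[-0.7, -0.0, 0.05] [-0.0, 0.0, 0.0]
[-0.7, -0.0, 0.05] [-0.0, 0.0, 0.0]
[-0.7, -0.0, 0.05] [-0.0, 0.0, 0.0]
[-0.7, -0.0, 0.05] [-0.0, 0.0, 0.0]
[-0.24, -0.0, 0.02] [-0.0, 0.0, 0.0]
[0.0, -0.0, -0.0] [-0.0, 0.0, 0.0]
```

View pics/p1.png

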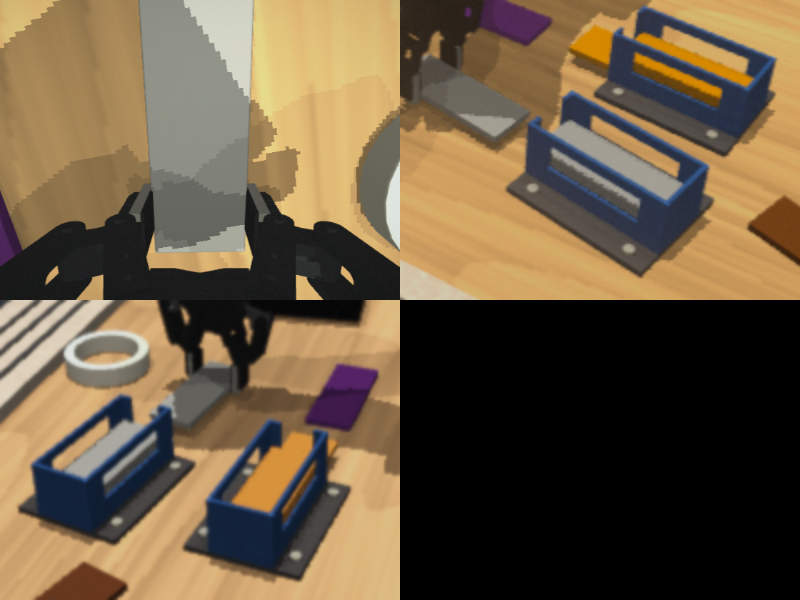

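The blank is out. The scene and side views show three silver blanks still in the magazine, dropped down, with the brass one untouched. Next I lift and carry.

Emit:
arm_command(
  delta_pos=[
    [-0.4, 0, 0.05],
    [-0.7, 0, 0.2],
    [-0.7, 0, 0.4],
    [-0.7, 0, 0.6],
    [-0.7, 0, 0.8],
    [-0.6, 0, 0.9],
    [-0.3, 0, 0.9],
    [0, 0, 0.9],
    [0, 0, 0.9],
    [0, 0, 0.9],
  ],
  rotation=[
    [0, 0, 0],
    [0, 0, 0],
    [0, 0, 0],
    [0, 0, 0],
    [0, 0, 0],
    [-0.5, 0, 0],
    [-0.5, 0, 0],
    [-0.5, 0, 0],
    [-0.5, 0, 0],
    [-0.5, 0, 0],
  ],
)

```text
clock: 7.7
position: [0.5916, -0.1877, 0.1535]
tool_rot: [1.625, 1.561, 0.162]
force: [0.3, -0.2, -1.6]
grip_width: 0.0485
```

Run:
```python
from h import *
plan([.579,-.332,.13],1.688+np.pi/2,cap=.8,rcap=.3,n=8)
```

```text
t 7.7 pos [ 0.5916 -0.1877  0.1535] err mm [ -12.6 -144.3  -23.5] rotvec deg [-0.54 -0.03 -0.55] in tool mm [ 23.2 -28.2 142.2] w 0.04849068536309893 F [ 0.3 -0.2 -1.6]
[0.13, -0.16, 0.8] [-0.09, -0.0, -0.09]
[0.13, -0.17, 0.8] [0.0, -0.0, 0.0]
[0.13, -0.17, 0.8] [-0.0, 0.0, 0.0]
[0.13, -0.17, 0.8] [-0.0, 0.0, 0.0]
[0.13, -0.17, 0.8] [-0.0, 0.0, 0.0]
[0.12, -0.15, 0.73] [-0.0, 0.0, 0.0]
[0.0, 0.0, 0.0] [-0.0, 0.0, 0.0]
[0.0, 0.0, 0.0] [-0.0, 0.0, 0.0]
```

Emit:
arm_command(
  delta_pos=[
    [0, -0.17, 0.8],
    [0, -0.17, 0.8],
    [0, -0.17, 0.8],
    [0.1, -0.17, 0.8],
    [0.1, -0.17, 0.7],
    [0.1, -0.1, 0.4],
    [0, 0, 0],
    [0, 0, 0],
  ],
  rotation=[
    [-0.09, 0, -0.09],
    [0, 0, 0],
    [0, 0, 0],
    [0, 0, 0],
    [0, 0, 0],
    [0, 0, 0],
    [0, 0, 0],
    [0, 0, 0],
  ],
)

```text
clock: 8.5
position: [0.5786, -0.3253, 0.1511]
tool_rot: [1.14, 1.566, -0.31]
force: [0.9, -0.3, -2.3]
grip_width: 0.0478
```

Run:
```python
from h import *
plan([.579,-.332,.13],1.688+np.pi/2,cap=.8,rcap=.3,n=1)
s=monitor.observe(); p=optics.camera_params("wrist"); a=optics.grab_frame("wrist"); c=optics.grab_frame("scene")
np.save("w2.npy",[s,p],allow_pickle=True)
cv2.imwrite("pics/w2.png",cv2.convertScaleAbs(cv2.cvtColor(a,cv2.COLOR_RGB2BGR),alpha=1.5))
```

```text
t 8.5 pos [ 0.5786 -0.3253  0.1511] err mm [  0.4  -6.7 -21.1] rotvec deg [ 0.19  0.11 -0.23] in tool mm [21.1 -0.5  6.7] w 0.04782103067520728 F [ 0.9 -0.3 -2.3]
[0.7, -0.02, 0.22] [0.03, 0.02, -0.04]
```

View pics/w2.png

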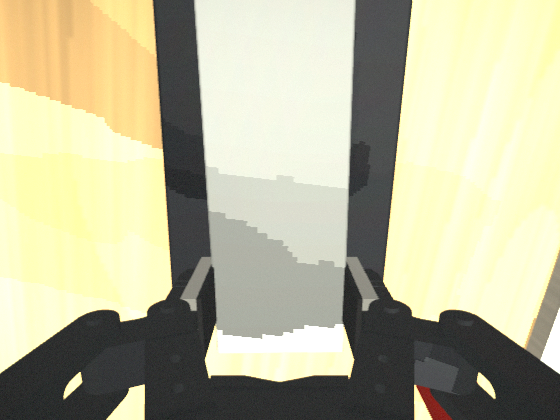

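The wrist view shows the plate edges at left (155,0)→(170,265) and right (410,0)→(388,260). The blank's edges are at left (195,0)→(215,320) and right (355,0)→(344,320). I'll compare these with predictions.

Run:
```python
from h import *
s,p=np.load("w2.npy",allow_pickle=True)
r=p["rotation"]; M=r if np.shape(r)==(3,3) else R.from_euler("xyz",r).as_matrix()
def bp(u,z):
    d=M@[(u[0]-p["cx"])/p["fx"],(u[1]-p["cy"])/p["fy"],1]; return p["origin"]+d*(z-p["origin"][2])/d[2]
h=1.688; e=np.array([np.cos(h),np.sin(h),0]); n=np.array([-e[1],e[0],0])
T=np.array(s["position"]); G=np.array([.5744,-.2908,.045])
zb=T[2]-.0172+.020
for nm,us,z in (("plateL",[(155,0),(170,265)],.045),("plateR",[(410,0),(388,260)],.045),("blankL",[(195,0),(215,320)],zb),("blankR",[(355,0),(344,320)],zb),("blank end",[(217,352),(343,352)],zb)):
    for u in us:
        w=bp(u,z); print(nm,w.round(4),"rel tcp along/across",((w-T)@e*1e3).round(1),((w-T)@n*1e3).round(1),"rel plate",((w-G)@e*1e3).round(1),((w-G)@n*1e3).round(1))
print(proj([G-e*.1+n*.075,G-e*.1-n*.075],p))
```

```text
plateL [ 0.4934 -0.2085  0.045 ] rel tcp along/across 126.0 70.9 rel plate 91.2 70.8
plateL [ 0.5084 -0.3713  0.045 ] rel tcp along/across -37.5 75.0 rel plate -72.3 74.9
plateR [ 0.6376 -0.191   0.045 ] rel tcp along/across 126.5 -74.3 rel plate 91.7 -74.4
plateR [ 0.657 -0.35   0.045] rel tcp along/across -33.7 -75.0 rel plate -68.4 -75.1
blankL [ 0.5407 -0.2299  0.1539] rel tcp along/across 99.2 26.4 rel plate 64.5 26.3
blankL [ 0.5548 -0.3395  0.1539] rel tcp along/across -11.4 25.2 rel plate -46.1 25.1
blankR [ 0.5891 -0.224   0.1539] rel tcp along/across 99.4 -22.3 rel plate 64.7 -22.5
blankR [ 0.6043 -0.3337  0.1539] rel tcp along/across -11.4 -24.6 rel plate -46.1 -24.7
blank end [ 0.5567 -0.3538  0.1539] rel tcp along/across -25.7 25.1 rel plate -60.5 25.0
blank end [ 0.6063 -0.348   0.1539] rel tcp along/across -25.8 -24.9 rel plate -60.5 -25.0
[[172.9084946  301.06956793]
 [384.15398049 301.07497203]]
```

```bash
cat >> h.py <<'E'
def tgt(z,h=1.688):
    e=np.array([np.cos(h),np.sin(h)]); n=np.array([-e[1],e[0]])
    return [*(np.array([.5744,-.2908])-.0393*e-.0015*n),z]
E
python3 - <<'E'
from h import *
plan(tgt(.065),1.675+np.pi/2,cap=.5,n=7)
E
```

```text
t 8.6 pos [ 0.5787 -0.325   0.1511] err mm [  1.8  -4.6 -86.1] rotvec deg [ 0.98  0.11 -0.23] in tool mm [86.1  0.9  4.6] w 0.048499857607530554 F [ 0.1  0.3 -0.9]
[0.5, 0.01, 0.03] [0.16, 0.02, -0.04]
[0.5, 0.01, 0.03] [0.0, 0.0, 0.0]
[0.5, 0.01, 0.03] [0.0, 0.0, 0.0]
[0.5, 0.01, 0.03] [0.0, 0.0, 0.0]
[0.5, 0.01, 0.03] [0.0, 0.0, -0.0]
[0.37, 0.01, 0.02] [0.0, 0.0, 0.0]
[0.0, 0.0, 0.0] [0.0, 0.0, 0.0]
```

Emit:
arm_command(
  delta_pos=[
    [0.2, 0.03, 0.15],
    [0.5, 0, 0],
    [0.5, 0, 0],
    [0.5, 0, 0],
    [0.5, 0, 0],
    [0.4, 0, 0],
    [0, 0, 0],
    [0, 0, 0],
  ],
  rotation=[
    [0.16, 0.02, -0.04],
    [0, 0, 0],
    [0, 0, 0],
    [0, 0, 0],
    [0, 0, 0],
    [0, 0, 0],
    [0, 0, 0],
    [0, 0, 0],
  ],
)

```text
clock: 9.4
position: [0.5802, -0.326, 0.0641]
tool_rot: [-2.385, 1.567, 2.434]
force: [1.0, 0.3, -0.4]
grip_width: 0.0484
```

Run:
```python
from h import *
plan(tgt(.053),1.675+np.pi/2,cap=.3,n=3)
```

```text
t 9.4 pos [ 0.5802 -0.326   0.0641] err mm [  0.3  -3.7 -11.1] rotvec deg [ 0.16 -0.17  0.16] in tool mm [11.1 -0.1  3.7] w 0.04836709649360197 F [ 1.   0.3 -0.4]
[0.3, -0.0, 0.1] [0.03, -0.03, 0.03]
[0.07, -0.0, 0.02] [0.0, 0.0, -0.0]
[0.0, 0.0, 0.0] [-0.0, -0.0, -0.0]
```

Emit:
arm_command(
  delta_pos=[
    [0.1, 0, 0.12],
    [0.2, 0, 0],
    [0.05, 0, 0],
    [0, 0, 0],
    [0, 0, 0],
  ],
  rotation=[
    [0.03, -0.03, 0.03],
    [0, 0, 0],
    [0, 0, 0],
    [0, 0, 0],
    [0, 0, 0],
  ],
)

```text
clock: 9.9
position: [0.582, -0.331, 0.0575]
tool_rot: [0.793, 1.565, -0.675]
force: [0.3, -0.5, -2.2]
grip_width: 0.0485
```

Run:
```python
from h import *
plan(tgt(.051),1.675+np.pi/2,cap=.3,n=2); print(np.round(monitor.observe()["moment"],2))
```

```text
t 9.9 pos [ 0.582  -0.331   0.0575] err mm [-1.5  1.3 -6.5] rotvec deg [-0.1   0.22 -0.22] in tool mm [ 6.5 -1.4 -1.5] w 0.04846929657140923 F [ 0.3 -0.5 -2.2]
[0.22, -0.05, -0.05] [-0.02, 0.04, -0.04]
[0.0, -0.0, 0.0] [-0.0, 0.0, -0.0]
[-0.04 -0.01 -0.03]
```

Emit:
arm_command(
  delta_pos=[
    [0.1, -0.05, -0.05],
    [0.1, 0, 0],
    [0, 0, 0],
    [0, 0, 0],
  ],
  rotation=[
    [0, 0, 0],
    [0, 0, 0],
    [0, 0, 0],
    [0, 0, 0],
  ],
)

```text
clock: 10.3
position: [0.5822, -0.3311, 0.0576]
tool_rot: [0.734, 1.559, -0.736]
force: [-0.3, -0.0, -0.5]
grip_width: 0.0481
```

Run:
```python
from h import *
plan(tgt(.051),1.675+np.pi/2,cap=.3,n=2); print(np.round(monitor.observe()["moment"],2))
```

```text
t 10.3 pos [ 0.5822 -0.3311  0.0576] err mm [-1.7  1.4 -6.6] rotvec deg [-0.17  0.52 -0.47] in tool mm [ 6.6 -1.6 -1.7] w 0.04811334583520506 F [-0.3 -0.  -0.5]
[0.22, -0.05, -0.06] [-0.03, 0.09, -0.08]
[-0.0, -0.0, 0.0] [-0.0, 0.0, -0.0]
[-0.05 -0.01 -0.05]
```

Emit:
arm_command(
  delta_pos=[
    [0.15, -0.05, -0.05],
    [0.15, 0, 0],
    [0, 0, 0],
  ],
  rotation=[
    [0, 0.09, -0.08],
    [0, 0, 0],
    [0, 0, 0],
  ],
)

```text
clock: 10.6
position: [0.5828, -0.3311, 0.0575]
tool_rot: [0.569, 1.565, -0.902]
force: [-0.8, 0.5, -2.4]
grip_width: 0.0489
```

Run:
```python
from h import *
plan(tgt(.051),1.675+np.pi/2,cap=.3,n=2); print(np.round(monitor.observe()["moment"],2))
b=optics.grab_frame("side"); c=optics.grab_frame("scene")
im=np.zeros((600,800,3),np.uint8)
im[:300,:]=cv2.resize(c[125:215,65:305],(800,300)); im[300:]=cv2.resize(b[100:190,230:470],(800,300))
cv2.imwrite("pics/p2.png",cv2.convertScaleAbs(cv2.cvtColor(im,cv2.COLOR_RGB2BGR),alpha=1.6))
```

```text
t 10.6 pos [ 0.5828 -0.3311  0.0575] err mm [-2.3  1.4 -6.5] rotvec deg [-0.22  0.28 -0.18] in tool mm [ 6.5 -2.2 -1.7] w 0.048902711370610405 F [-0.8  0.5 -2.4]
[0.22, -0.07, -0.06] [-0.04, 0.05, -0.03]
[0.0, 0.0, 0.0] [-0.0, 0.0, -0.0]
[-0.11  0.   -0.04]
```

View pics/p2.png

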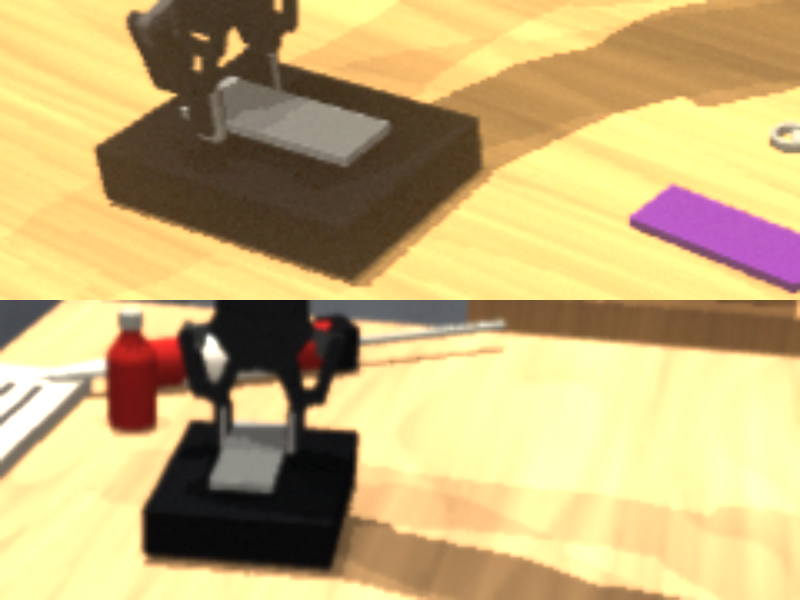

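The fingertips (14 mm ahead of the TCP) reach the plate's top at TCP z≈0.0575, so the blank is still held level about 7 mm above it. Dropping it from there is sloppy. Instead I'll lay it down with its gripped end overhanging the plate's -y end, then regrip it higher and carry it to the middle. First I check that the red bottle is clear.

```bash
python3 - <<'E'
from h import *
S=optics.camera_params("scene"); D=optics.camera_params("side")
def bp(p,u,z):
    M=R.from_euler("xyz",p["rotation"]).as_matrix(); d=M@[(u[0]-p["cx"])/p["fx"],(u[1]-p["cy"])/p["fy"],1]; return p["origin"]+d*(z-p["origin"][2])/d[2]
print(bp(S,(35,193),0),bp(D,(269.6,137.5),0)); 
for z in(.05,.07,.09): print(z,bp(D,(269,104),z))
def tg(al,z,ac=-.0015,h=1.688):
    e=np.array([np.cos(h),np.sin(h)]); n=np.array([-e[1],e[0]]); return [*(np.array([.5744,-.2908])+al*e+ac*n),z]
plan(tg(-.118,.075),1.675+np.pi/2,cap=.6,n=7)
E
cat >> h.py <<'E'
def tg(al,z,ac=-.0015,h=1.688):
    e=np.array([np.cos(h),np.sin(h)]); n=np.array([-e[1],e[0]]); return [*(np.array([.5744,-.2908])+al*e+ac*n),z]
E
```

```text
[ 0.75187961 -0.4711175   0.        ] [ 0.73855355 -0.4612468   0.        ]
0.05 [ 0.79947737 -0.64010843  0.05      ]
0.07 [ 0.77847345 -0.57882062  0.07      ]
0.09 [ 0.75746953 -0.5175328   0.09      ]
t 10.7 pos [ 0.5828 -0.3311  0.0565] err mm [  6.8 -76.7  18.5] rotvec deg [-0.22  0.25 -0.19] in tool mm [-18.2  -0.8  77.1] w 0.04818958253723132 F [-0.1 -0.9 19.8]
[-0.14, -0.01, 0.6] [-0.04, 0.04, -0.03]
[-0.14, -0.01, 0.6] [-0.0, 0.0, -0.0]
[-0.14, -0.01, 0.6] [-0.0, 0.0, -0.0]
[-0.14, -0.01, 0.6] [-0.0, 0.0, 0.0]
[-0.04, -0.0, 0.17] [-0.0, 0.0, 0.0]
[0.0, 0.0, 0.0] [-0.0, 0.0, 0.0]
[0.0, 0.0, 0.0] [-0.0, 0.0, 0.0]
```

Emit:
arm_command(
  delta_pos=[
    [-0.6, 0, 0],
    [-0.1, 0, 0.6],
    [0, 0, 0.6],
    [0, 0, 0.6],
    [0, 0, 0.6],
    [0, 0, 0.2],
    [0, 0, 0],
    [0, 0, 0],
  ],
  rotation=[
    [0, 0, 0],
    [-0.04, 0.04, -0.03],
    [0, 0, 0],
    [0, 0, 0],
    [0, 0, 0],
    [0, 0, 0],
    [0, 0, 0],
    [0, 0, 0],
  ],
)

```text
clock: 11.5
position: [0.5908, -0.4091, 0.0805]
tool_rot: [-2.844, 1.566, 1.974]
force: [-0.6, 0.3, -1.7]
grip_width: 0.0482
```

Run:
```python
from h import *
plan(tg(-.118,.055),1.675+np.pi/2,cap=.3,n=3)
```

```text
t 11.5 pos [ 0.5908 -0.4091  0.0805] err mm [ -1.1   1.3 -25.5] rotvec deg [ 0.12 -0.24  0.07] in tool mm [25.5 -1.  -1.3] w 0.04824687977050755 F [-0.6  0.3 -1.7]
[0.3, -0.01, -0.02] [0.02, -0.04, 0.01]
[0.3, -0.01, -0.02] [-0.0, -0.0, 0.0]
[0.25, -0.01, -0.01] [-0.0, 0.0, 0.0]
```

Emit:
arm_command(
  delta_pos=[
    [0.3, 0, -0.04],
    [0.3, 0, 0],
    [0.2, 0, 0],
    [0, 0, 0],
  ],
  rotation=[
    [0.02, -0.04, 0],
    [0, 0, 0],
    [0, 0, 0],
    [0, 0, 0],
  ],
)

```text
clock: 11.9
position: [0.5909, -0.4046, 0.0541]
tool_rot: [-2.151, 1.568, 2.669]
force: [0.6, 0.1, -1.3]
grip_width: 0.0483
```

Run:
```python
from h import *
plan(tg(-.118,.050),1.675+np.pi/2,cap=.3,n=2);print(np.round(monitor.observe()["moment"],2))
```

```text
t 11.9 pos [ 0.5909 -0.4046  0.0541] err mm [-1.2 -3.2 -4.1] rotvec deg [ 0.16 -0.07  0.11] in tool mm [ 4.1 -1.5  3. ] w 0.04833348510776435 F [ 0.6  0.1 -1.3]
[0.14, -0.05, 0.1] [0.03, -0.01, 0.02]
[0.0, 0.0, 0.0] [0.0, -0.0, -0.0]
[-0.03 -0.    0.01]
```

Emit:
arm_command(
  delta_pos=[
    [0, -0.05, 0.1],
    [0.12, 0, 0],
    [0, 0, 0],
  ],
  rotation=[
    [0, 0, 0],
    [0, 0, 0],
    [0, 0, 0],
  ],
)

```text
clock: 12.2
position: [0.5899, -0.4079, 0.0503]
tool_rot: [-2.213, 1.569, 2.607]
force: [0.9, -0.3, -1.3]
grip_width: 0.0484
```

Run:
```python
from h import *
plan(tg(-.118,.050),1.675+np.pi/2,cap=.3,n=2);print(np.round(monitor.observe()["moment"],2))
```

```text
t 12.2 pos [ 0.5899 -0.4079  0.0503] err mm [-0.2  0.1 -0.3] rotvec deg [ 0.18 -0.07  0.1 ] in tool mm [ 0.3 -0.2 -0.1] w 0.0484074743940855 F [ 0.9 -0.3 -1.3]
[0.01, -0.01, -0.0] [0.03, -0.01, 0.02]
[0.0, 0.0, 0.0] [-0.0, 0.0, 0.0]
[ 0.   -0.01  0.09]
```

Emit:
arm_command(
  delta_pos=[
    [0.08, 0, 0],
    [0, 0, 0],
    [0, 0, 0],
  ],
  rotation=[
    [0, 0, 0],
    [0, 0, 0],
    [0, 0, 0],
  ],
)

```text
clock: 12.5
position: [0.5904, -0.4084, 0.0501]
tool_rot: [-1.367, 1.57, -2.831]
force: [0.3, -0.3, -1.4]
grip_width: 0.0486
```

Run:
```python
from h import *
plan(tg(-.118,.050),1.675+np.pi/2,cap=.3,n=1);print(np.round(monitor.observe()["moment"],2))
```

```text
t 12.5 pos [ 0.5904 -0.4084  0.0501] err mm [-0.7  0.6 -0.1] rotvec deg [0.14 0.01 0.02] in tool mm [ 0.1 -0.6 -0.7] w 0.04856967022499308 F [ 0.3 -0.3 -1.4]
[0.0, -0.02, -0.02] [0.02, 0.0, 0.0]
[-0.03 -0.06 -0.  ]
```

Emit:
arm_command(
  delta_pos=[
    [0.12, 0, 0],
    [0.1, 0, 0],
  ],
  rotation=[
    [0, 0, 0],
    [0, 0, 0],
  ],
)

```text
clock: 12.7
position: [0.591, -0.4098, 0.0467]
tool_rot: [0.339, 1.568, -1.126]
force: [-7.0, 2.0, 29.2]
grip_width: 0.0487
```

Run:
```python
from h import *
plan(tg(-.118,.050),1.675+np.pi/2,cap=.3,n=1);print(np.round(monitor.observe()["moment"],2))
```

```text
t 12.7 pos [ 0.591  -0.4098  0.0467] err mm [-1.4  2.   3.3] rotvec deg [ 0.09  0.18 -0.06] in tool mm [-3.3 -1.1 -2.1] w 0.04865381143836907 F [-7.   2.  29.2]
[-0.11, -0.04, -0.07] [0.02, 0.03, -0.01]
[0.97 1.78 0.14]
```

Firm contact now (29 N): the blank lies on the plate. I ease off, release and rise.

Emit:
arm_command(
  delta_pos=[
    [-0.08, 0, 0],
    [0, 0, 0],
    [0, 0, 0],
  ],
  rotation=[
    [0, 0, 0],
    [0, 0, 0],
    [0, 0, 0],
  ],
)

```text
clock: 13.0
position: [0.5912, -0.4102, 0.0495]
tool_rot: [0.434, 1.567, -1.032]
force: [-0.1, 0.4, -2.3]
grip_width: 0.0484
```

Emit:
arm_command(
  delta_pos=[
    [0, 0, 0],
    [0, 0, 0],
    [0, 0, 0],
    [0, 0, 0],
    [0, 0, 0],
    [-0.8, 0, 0],
    [-0.8, 0, 0],
    [-0.6, 0, 0],
    [0, 0, 0],
  ],
  rotation=[
    [0, 0, 0],
    [0, 0, 0],
    [0, 0, 0],
    [0, 0, 0],
    [0, 0, 0],
    [0, 0, 0],
    [0, 0, 0],
    [0, 0, 0],
    [0, 0, 0],
  ],
  gripper=-1,
)

```text
clock: 13.9
position: [0.5907, -0.4093, 0.1162]
tool_rot: [0.064, 1.569, -1.401]
force: [0.9, 0.1, -1.0]
grip_width: 0.0852
```

Run:
```python
from h import *
plan(tg(-.072,.110),1.675+np.pi/2,cap=.8,n=3)
s=monitor.observe(); p=optics.camera_params("wrist"); a=optics.grab_frame("wrist")
np.save("w3.npy",[s,p],allow_pickle=True)
cv2.imwrite("pics/w3.png",cv2.convertScaleAbs(cv2.cvtColor(a,cv2.COLOR_RGB2BGR),alpha=1.3))
```

```text
t 13.9 pos [ 0.5907 -0.4093  0.1162] err mm [-6.3 47.2 -6.2] rotvec deg [ 0.09  0.11 -0.01] in tool mm [  6.1  -1.3 -47.6] w 0.0852256308076439 F [ 0.9  0.1 -1. ]
[0.1, -0.02, -0.8] [0.02, 0.02, -0.0]
[0.1, -0.02, -0.79] [-0.0, -0.0, -0.0]
[0.0, 0.0, 0.0] [-0.0, 0.0, 0.0]
```

View pics/w3.png

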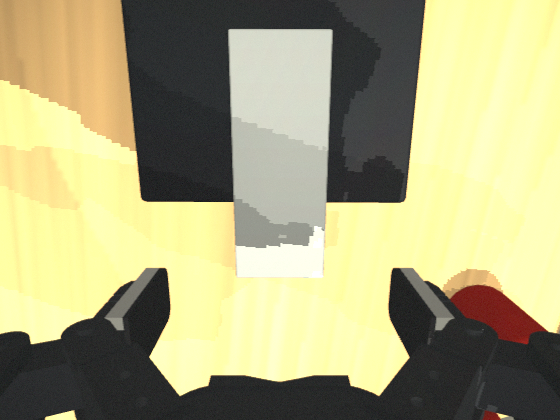

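The blank rests flat on the plate: corners (229,30), (332,30), (324,277), (236,277). The plate's near end runs from (143,201) to (405,201), with its sides reaching (122,0) and (425,0).

Run:
```python
from h import *
s,p=np.load("w3.npy",allow_pickle=True)
M=R.from_euler("xyz",p["rotation"]).as_matrix()
def bp(u,z):
    d=M@[(u[0]-p["cx"])/p["fx"],(u[1]-p["cy"])/p["fy"],1]; return p["origin"]+d*(z-p["origin"][2])/d[2]
b=[bp(u,.053) for u in [(229,30),(332,30),(324,277),(236,277)]]; g=[bp(u,.045) for u in [(143,201),(405,201),(122,0),(425,0)]]
b=np.array(b);g=np.array(g)
hd=lambda v:np.arctan2(v[1],v[0])
print("blank c",b.mean(0),"len/wid",np.linalg.norm(b[0]-b[3]),np.linalg.norm(b[0]-b[1]),np.linalg.norm(b[3]-b[2]),"head",hd(b[0]-b[3]),hd(b[1]-b[2]),hd(b[0]+b[1]-b[2]-b[3]))
print("plate w",np.linalg.norm(g[0]-g[1]),"head",hd(g[2]-g[0]),hd(g[3]-g[1]),hd(g[1]-g[0])+np.pi/2)
h=(hd(g[2]-g[0])+hd(g[3]-g[1]))/2; e=np.array([np.cos(h),np.sin(h),0])
G=(g[0]+g[1])/2+.1*e; print("plate centre",G,"h",h)
n=np.array([-e[1],e[0],0]);d=b.mean(0)-G; print("blank rel plate along,across",d@e,d@n)
```

```text
blank c [ 0.58675641 -0.37084368  0.053     ] len/wid 0.12837212311874707 0.048874907813431484 0.05006319697236887 head 1.6701840895993667 1.679440147967742 1.674812484576625
plate w 0.1463178072123788 head 1.677156055188384 1.6721598639512765 1.675723920281826
plate centre [ 0.57526486 -0.29323797  0.045     ] h 1.67465795956983
blank rel plate along,across -0.0783788945731417 -0.0033838556226112233
```

Run:
```python
from h import *
plan([.5868,-.3708,.080],1.675+np.pi/2,cap=.7,n=4)
```

```text
t 13.95 pos [ 0.5902 -0.4091  0.1149] err mm [ -3.4  38.3 -34.9] rotvec deg [0.1  0.07 0.06] in tool mm [ 34.8   0.7 -38.5] w 0.08530090838933505 F [0.6 0.8 0.2]
[0.63, 0.01, -0.7] [0.02, 0.01, 0.01]
[0.53, 0.01, -0.58] [-0.0, -0.0, -0.0]
[0.0, 0.0, 0.0] [-0.0, 0.0, -0.0]
[0.0, 0.0, 0.0] [-0.0, 0.0, 0.0]
```

Emit:
arm_command(
  delta_pos=[
    [0.4, 0, -0.7],
    [0.5, 0, -0.6],
    [0.2, 0, 0],
    [0, 0, 0],
    [0, 0, 0],
  ],
  rotation=[
    [0, 0, 0],
    [0, 0, 0],
    [0, 0, 0],
    [0, 0, 0],
    [0, 0, 0],
  ],
)

```text
clock: 14.45
position: [0.5845, -0.3701, 0.0783]
tool_rot: [-1.491, 1.567, -2.957]
force: [-0.0, 0.1, 0.1]
grip_width: 0.0854
```

Run:
```python
from h import *
plan([.5868,-.3708,.0605],1.675+np.pi/2,cap=.7,n=2)
```

```text
t 14.45 pos [ 0.5845 -0.3701  0.0783] err mm [  2.3  -0.7 -17.8] rotvec deg [0.03 0.02 0.19] in tool mm [17.7  2.2  0.9] w 0.08539943855624851 F [-0.   0.1  0.1]
[0.59, 0.07, 0.03] [0.01, 0.0, 0.03]
[0.0, 0.0, 0.0] [0.0, 0.0, 0.0]
```

Emit:
arm_command(
  delta_pos=[
    [0.2, 0.07, 0],
    [0.35, 0, 0],
    [0, 0, 0],
    [0, 0, 0],
  ],
  rotation=[
    [0, 0, 0.03],
    [0, 0, 0],
    [0, 0, 0],
    [0, 0, 0],
  ],
)

```text
clock: 14.85
position: [0.5868, -0.3719, 0.0605]
tool_rot: [0.396, 1.57, -1.072]
force: [0.6, 0.5, 0.9]
grip_width: 0.0854
```

Run:
```python
from h import *
plan([.5868,-.3708,.0605],1.675+np.pi/2,cap=.7,n=2)
```

```text
t 14.85 pos [ 0.5868 -0.3719  0.0605] err mm [0.  1.1 0. ] rotvec deg [-0.08  0.07 -0.03] in tool mm [-0.   0.2 -1.1] w 0.08539035385994329 F [0.6 0.5 0.9]
[-0.0, 0.01, -0.04] [-0.01, 0.01, -0.0]
[0.0, 0.0, 0.0] [0.0, 0.0, -0.0]
```

Position is spot on. I close the jaws.

Emit:
arm_command(
  delta_pos=[
    [0, 0, 0],
    [0, 0, 0],
    [0, 0, 0],
    [0, 0, 0],
    [0, 0, 0],
    [0, 0, 0],
    [0, 0, 0],
  ],
  rotation=[
    [0, 0, 0],
    [0, 0, 0],
    [0, 0, 0],
    [0, 0, 0],
    [0, 0, 0],
    [0, 0, 0],
    [0, 0, 0],
  ],
  gripper=1,
  grip_force=40,
)

```text
clock: 15.55
position: [0.5868, -0.3722, 0.0614]
tool_rot: [0.472, 1.569, -0.997]
force: [-0.1, -0.0, -2.0]
grip_width: 0.0482
```

Run:
```python
from h import *
plan([.575,-.2935,.0630],1.675+np.pi/2,cap=.4,n=8)
```

```text
t 15.55 pos [ 0.5868 -0.3722  0.0614] err mm [-11.8  78.7   1.6] rotvec deg [-0.09  0.1  -0.05] in tool mm [ -1.8  -3.7 -79.5] w 0.048229952176898946 F [-0.1 -0.  -2. ]
[-0.01, -0.02, -0.4] [-0.02, 0.02, -0.01]
[-0.01, -0.02, -0.4] [-0.0, 0.0, -0.0]
[-0.01, -0.02, -0.4] [-0.0, 0.0, 0.0]
[-0.01, -0.02, -0.4] [-0.0, 0.0, 0.0]
[-0.01, -0.02, -0.4] [-0.0, 0.0, 0.0]
[-0.01, -0.02, -0.4] [-0.0, 0.0, 0.0]
[-0.01, -0.01, -0.25] [-0.0, 0.0, 0.0]
[0.0, 0.0, 0.0] [-0.0, 0.0, 0.0]
```

Emit:
arm_command(
  delta_pos=[
    [-0.1, 0, 0],
    [0, -0.03, -0.4],
    [0, -0.02, -0.4],
    [0, -0.02, -0.4],
    [0, -0.02, -0.4],
    [0, -0.02, -0.4],
    [0, -0.02, -0.4],
    [0, 0, -0.25],
    [0, 0, 0],
    [0, 0, 0],
  ],
  rotation=[
    [0, 0, 0],
    [0, 0, 0],
    [0, 0, 0],
    [0, 0, 0],
    [0, 0, 0],
    [0, 0, 0],
    [0, 0, 0],
    [0, 0, 0],
    [0, 0, 0],
    [0, 0, 0],
  ],
)

```text
clock: 16.55
position: [0.5738, -0.2843, 0.0647]
tool_rot: [0.714, 1.569, -0.751]
force: [0.3, 0.0, -1.3]
grip_width: 0.0478
```

Run:
```python
from h import *
plan([.575,-.2935,.0615],1.675+np.pi/2,cap=.4,n=2)
```

```text
t 16.55 pos [ 0.5738 -0.2843  0.0647] err mm [ 1.2 -9.2 -3.2] rotvec deg [ 0.06  0.06 -0.06] in tool mm [3.2 0.2 9.3] w 0.04780377664975512 F [ 0.3  0.  -1.3]
[0.11, 0.01, 0.31] [0.01, 0.01, -0.01]
[0.0, 0.0, 0.0] [-0.0, 0.0, 0.0]
```

Emit:
arm_command(
  delta_pos=[
    [0, 0, 0.28],
    [0, 0, 0],
    [0.1, 0, 0],
    [0, 0, 0],
    [0, 0, 0],
  ],
  rotation=[
    [0, 0, 0],
    [0, 0, 0],
    [0, 0, 0],
    [0, 0, 0],
    [0, 0, 0],
  ],
)

```text
clock: 17.05
position: [0.5746, -0.2957, 0.0612]
tool_rot: [0.595, 1.569, -0.873]
force: [1.1, 1.6, 2.5]
grip_width: 0.0479
```

Run:
```python
from h import *
plan([.575,-.2935,.0612],1.675+np.pi/2,cap=.4,n=2)
```

```text
t 17.05 pos [ 0.5746 -0.2957  0.0612] err mm [ 0.4  2.2 -0. ] rotvec deg [-0.11  0.1  -0.07] in tool mm [-0.   0.6 -2.2] w 0.04789953679520639 F [1.1 1.6 2.5]
[-0.0, 0.02, -0.07] [-0.02, 0.02, -0.01]
[0.0, 0.0, 0.0] [0.0, -0.0, -0.0]
```

Now in contact (Fz from about -1.3 to +2.5) and within 2 mm. I nudge it once, release, then rise.

Emit:
arm_command(
  delta_pos=[
    [0, 0, -0.06],
    [0, 0, 0],
    [0, 0, 0],
  ],
  rotation=[
    [0, 0, 0],
    [0, 0, 0],
    [0, 0, 0],
  ],
)

```text
clock: 17.35
position: [0.5743, -0.2937, 0.0612]
tool_rot: [0.533, 1.569, -0.935]
force: [-0.4, -0.0, -1.0]
grip_width: 0.0481
```

Emit:
arm_command(
  delta_pos=[
    [0, 0, 0],
    [0, 0, 0],
    [0, 0, 0],
    [0, 0, 0],
    [0, 0, 0],
    [-0.6, 0, 0],
    [-1, 0, 0],
    [-1, 0, 0],
    [-1, 0, 0],
    [0, 0, 0],
  ],
  rotation=[
    [0, 0, 0],
    [0, 0, 0],
    [0, 0, 0],
    [0, 0, 0],
    [0, 0, 0],
    [0, 0, 0],
    [0, 0, 0],
    [0, 0, 0],
    [0, 0, 0],
    [0, 0, 0],
  ],
  gripper=-1,
)

```text
clock: 18.35
position: [0.5745, -0.2928, 0.1781]
tool_rot: [0.939, 1.568, -0.528]
force: [-0.2, 0.1, 0.2]
grip_width: 0.0855
```

Emit:
arm_command(
  delta_pos=[
    [0, 0, 1],
    [0, 0, 1],
    [0, 0, 1],
    [0, 0, 0.5],
    [0, 0, 0],
    [0, 0, 0],
  ],
  rotation=[
    [0, 0, 0],
    [0, 0, 0],
    [0, 0, 0],
    [0, 0, 0],
    [0, 0, 0],
    [0, 0, 0],
  ],
)

```text
clock: 18.95
position: [0.5866, -0.3997, 0.1861]
tool_rot: [1.044, 1.562, -0.421]
force: [0.4, 0.0, 0.1]
grip_width: 0.0856
```

Run:
```python
from h import *
plan([.575,-.2935,.0612],1.675+np.pi/2,cap=.4,n=0)
s=monitor.observe(); p=optics.camera_params("wrist"); a=optics.grab_frame("wrist"); c=optics.grab_frame("scene")
np.save("w4.npy",[s,p],allow_pickle=True)
im=np.zeros((420,780,3),np.uint8); im[:,:560]=a; im[:210,560:]=cv2.resize(c[110:215,90:200],(220,210)); im[210:,560:]=cv2.resize(c[190:330,290:437],(220,210))
cv2.imwrite("pics/w4.png",cv2.convertScaleAbs(cv2.cvtColor(im,cv2.COLOR_RGB2BGR),alpha=1.4))
```

```text
t 18.95 pos [ 0.5866 -0.3997  0.1861] err mm [ -11.6  106.2 -124.9] rotvec deg [ 0.09  0.25 -0.43] in tool mm [ 124.4   -1.2 -107.3] w 0.08563115232136748 F [0.4 0.  0.1]
```

View pics/w4.png

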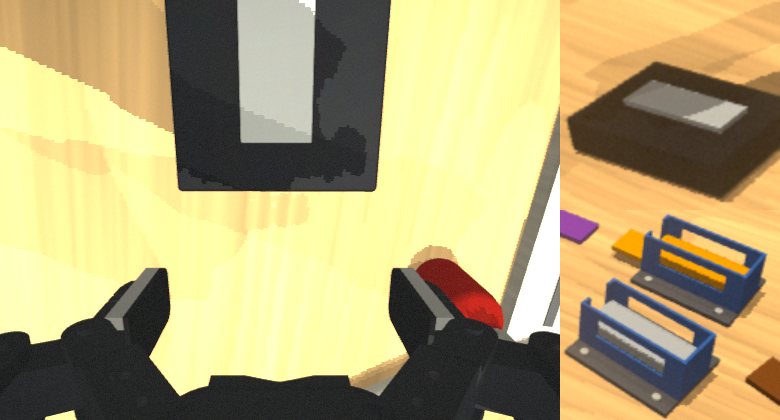

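The blank lies flat in the middle of the plate. Its near end is at row 142 and the plate's end at row 190, with side gaps of about 64 and 67 px. The magazine keeps three silver blanks. A last numeric check, then I hand in.

Run:
```python
from h import *
s,p=np.load("w4.npy",allow_pickle=True)
M=R.from_euler("xyz",p["rotation"]).as_matrix()
def bp(u,z):
    d=M@[(u[0]-p["cx"])/p["fx"],(u[1]-p["cy"])/p["fy"],1]; return p["origin"]+d*(z-p["origin"][2])/d[2]
b=[bp(u,.053) for u in [(240,142),(312,142),(237,0),(316,0)]]; g=[bp(u,.045) for u in [(178,190),(377,190),(166,0),(392,0)]]
hd=lambda v:np.arctan2(v[1],v[0])
h=hd(g[2]+g[3]-g[0]-g[1]); e=np.array([np.cos(h),np.sin(h),0]); n=np.array([-e[1],e[0],0])
d=(b[0]+b[1]-g[0]-g[1])/2; al,ac=(d@e-.035)*1e3,d@n*1e3
print("offset mm",al,ac,"yaw deg",np.degrees(hd(b[2]+b[3]-b[0]-b[1])-h), np.linalg.norm(g[0]-g[1]))
if abs(al)<5 and abs(ac)<5: bot.job_done(); print("done")
```

```text
offset mm 1.224151906656569 1.5075188776287525 yaw deg 0.17279774652542462 0.14879232621934124
the job is handed in; nothing more can be done
done
```

I pulled the lowest aluminium blank straight out of the blue magazine and laid it flat in the middle of the granite plate. It is released, the gripper is clear, and I handed the job in at about 19 s of the 40 s allowed.

**Placing:** On the first attempt the fingertips met the plate while the blank was still about 7 mm above it, pressing with about 20 N. I laid the blank down with its gripped end over the plate's edge, regripped it higher at its middle, and moved it to the centre. The first set-down pressed at about 29 N before I eased off, still under the 40 N limit.

**Last checks:**
- **Position:** the blank's centre is about 1.2 mm off along the plate and 1.5 mm off across it, and it is turned 0.2° from the plate's length. The wrist camera is calibrated only to about 2 mm, so these are approximate.
- **Magazine:** the final scene picture shows the other aluminium blanks still in it and dropped down. The brass magazine and the purple and brown look-alikes are untouched.
- **Disagreement:** in the close-up at the first set-down the plate measured about 146 mm wide instead of 150. The final view gave 149 mm, and no check failed.

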